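# Comb washed glass stirring rods into the flutes of a draining rack

### The arm

A 6-joint arm with a two-finger parallel gripper is mounted at the origin on a cart in front of the work surface, level with it; the furniture and walls round the work are solid. World frame = base frame: x ahead of the robot, y to its left, z up, the work surface at z = 0. Lengths are in mm, angles in rad, forces in N, time in s.
With the tool pointing down it reaches from about 350 to 775 mm from the base axis. Payload 7.3 kg.
Tool frame: the origin (TCP) lies between the finger pads; the fingertips stand 19 mm ahead of it and the grasp point (between the pads) is the TCP (ctrl.tcp_to_tips is the distance from the TCP to the fingertips, in mm); y points along the fingers, z is the direction in which the jaws open and shut, and the axes are right-handed (so a half turn about y gives the same grasp; the last joint's range is limited). The gripper opens to 92 mm and grips with 3 to 60 N. Pads are 19 mm wide; open, the fingers measure 130 mm over their backs; the gripper's body (75 mm by 190 mm) begins 47 mm behind the grasp point.
Start: joints at [-1.317, 0.342, 1.524, -0, 1.275, -0.146], TCP at [204.371, -483.607, 245.741] pointing down, gripper open.
Joint ranges: [-2.53, 2.53], [-0.77, 2.02], [0.04, 2.7], [-1, 4.14], [0.28, 2.66], [-3.11, 3.11]. Speed limits (rad/s): [2.57, 2.57, 3.14, 3.14, 3.14, 3.14].

### API

Orientations are given as a rotation vector (axis times angle).
In Python, from plant import ctrl gives the robot as it stands.
- The arm moves only by the tool jog_arm, never from a script. Its argument "motion" is a list of rows, each a list of 3 entries, a list of its own where there are three numbers: the shift along the tool's x, y, z in mm, then the turn about the tool's y in rad, then the opening, from -1 (shut) to 1 (fully open). A call has 1 to 8 rows; each row shifts and turns the commanded pose from where the row before left it, along the tool's axes as they then stand; what a row does not reach is not made up. A row lasts 1/10 s, in which the tool goes at most 50 mm and 8.59 degrees, less where a joint would pass 70% of its speed; a pose out of reach is approached as far as the arm can. A call with a gripper value outside its range is refused whole. The fingers move at their own pace and stop on an object; "squeeze" is the grip in N (left out, the last holds). Time passes only in rows, so rows that do not move let the fingers close. It gives the time, the measured TCP pose, the force and the opening at its end, in the units of the state.
- ctrl.state(): the state, without advancing time (a new reading comes with each control period).
- ctrl.get_image(name): name is "scene" or "top"; returns a dict with "color" (384x512x3 uint8, blue, green, red), "range_z" (384x512 float32, mm along the optical axis (not along the pixel's ray), 0 where there is no reading), "fov_y" (degrees; the focal length in pixels is half the picture's height over the tangent of half this angle, whatever the lens; pixels are square), "cx", "cy" (the principal point, pixels), "D" ([k1, k2, p1, p2, k3] as OpenCV has them; the pictures are not rectified), "rvec" (rotation vector, rad) and "tvec" (3), from world to camera coordinates, as OpenCV has them. Camera axes: x right, y down, z forward; pixel columns grow to the right and rows downward; lengths in mm; the calibration is good to about 2 mm. A picture is of the moment at which its call begins.
- ctrl.finish_job(): hands the job in, once; it reports no verdict.
The state is a dict: "t": time; "joint_pos": joint angles; "qvel": joint speeds; "joint_efforts": joint torques, N m; "tcp_pos": TCP position; "tool_rot": TCP orientation; "ft_force": force on the tool from outside, world axes, zero at the start; "torque": the same for the moment, N m; "gripper_width": finger opening in mm.
Only numpy, scipy, OpenCV 4.12 (cv2) and the standard library are available. Lean on these libraries where they do the work, as an engineer would, in place of code of your own. Each camera call takes 0.05 s, during which the arm holds its last target.

### The job

The washed glass stirring rods lie in a jumble in the front tray of the draining rack. Take the hand rake from its rest and comb them up the fluted plate until each lies down in a flute of its own and none touches another, then set the rake back in its rest. The fluted plate has been propped at a slope nobody measured, so feel for it and let the tines only brush the rack (glass breaks and the plastic scores under a heavy hand); touch the rods with nothing but the rake, and leave the other things on the worktop alone.

Things in the scene. Friction and masses are not known exactly. Their poses are not given: they have to be found in the camera images.
- rack_mid (a point): Draining rack, grey plastic, 262 mm long (x), 150 mm wide (y): middle of its outline, at worktop height. Level frame: x points from the open front edge to the fence at the back, y along the flutes. In front (x -131 to +11 mm) a flat level tray, its floor 34 mm above the worktop; behind it a hinged fluted plate. Side walls stand 12 mm above the floor, 140 mm apart.
- rack_front (a point): Middle of the tray's open front edge, on its floor (34 mm above the worktop), 131 mm before rack_mid. The floor is flat from here to the hinge. The rack is fixed; floor and fluted plate are hard and do not give under a light touch. A rod lying on the floor has its middle 38 mm above the worktop.
- rack_hinge (a point): Middle of the hinge line at the back of the tray floor, 34 mm above the worktop, 11 mm behind rack_mid (level frame). The fluted plate starts here flush with the floor and rises to the back by 0.02 to 0.32 rad, set by thumbscrews under its back edge; the angle is in none of these poses and must be felt. Along the plate from here: six flutes, a flat land 84 to 114 mm, a fence 14 mm high.
- rake_grip (a point): Hand rake: grip point in its upright wooden handle (14 mm thick in x, 38 mm wide in y, 41 to 99 mm above the tine tips). It lies 74 mm above the tips; z points up. Six steel tines in a row along y, 19 mm pitch, 103 mm over all, each ending in a ball 8 mm across; above them a head bar 20 x 108 x 12 mm, 26 to 38 mm above the tips. 110 to 185 g. Same either way round.
- rest_mid (a point): The rake's rest, a fixed black block 132 mm long (y): middle of its underside, on the worktop. A trough along y, 11 mm wide, 114 mm long, open on top, takes the tines; the rake's head bar sits on its walls, 30 mm above the worktop, so the grip point stands 78 mm straight above this point, the rake's y along the rest's y (either way round).
- rod1_mid (a point): Glass stirring rod 1 of 5, all alike: 8 mm thick, 100 mm long, 16 g, round, round ends. The point is its middle; y runs along it. Some lie across others. Flutes (along y): 9.6 mm wide, 8.3 mm deep, centres 9, 23, 37, 51, 65, 79 mm along the plate from the hinge, round ridges 4.4 mm wide between them. A rod down in a flute lies just below the ridge tops, its middle 4.3 mm below them.
- rod2_mid (a point): Glass stirring rod 2 of 5, all alike: 8 mm thick, 100 mm long, 16 g, round, round ends. The point is its middle; y runs along it. Some lie across others. Flutes (along y): 9.6 mm wide, 8.3 mm deep, centres 9, 23, 37, 51, 65, 79 mm along the plate from the hinge, round ridges 4.4 mm wide between them. A rod down in a flute lies just below the ridge tops, its middle 4.3 mm below them.
- rod3_mid (a point): Glass stirring rod 3 of 5, all alike: 8 mm thick, 100 mm long, 16 g, round, round ends. The point is its middle; y runs along it. Some lie across others. Flutes (along y): 9.6 mm wide, 8.3 mm deep, centres 9, 23, 37, 51, 65, 79 mm along the plate from the hinge, round ridges 4.4 mm wide between them. A rod down in a flute lies just below the ridge tops, its middle 4.3 mm below them.
- rod4_mid (a point): Glass stirring rod 4 of 5, all alike: 8 mm thick, 100 mm long, 16 g, round, round ends. The point is its middle; y runs along it. Some lie across others. Flutes (along y): 9.6 mm wide, 8.3 mm deep, centres 9, 23, 37, 51, 65, 79 mm along the plate from the hinge, round ridges 4.4 mm wide between them. A rod down in a flute lies just below the ridge tops, its middle 4.3 mm below them.
- rod5_mid (a point): Glass stirring rod 5 of 5, all alike: 8 mm thick, 100 mm long, 16 g, round, round ends. The point is its middle; y runs along it. Some lie across others. Flutes (along y): 9.6 mm wide, 8.3 mm deep, centres 9, 23, 37, 51, 65, 79 mm along the plate from the hinge, round ridges 4.4 mm wide between them. A rod down in a flute lies just below the ridge tops, its middle 4.3 mm below them.
- dosing_cup: Bystander: white dosing cup, 67 mm across, 68 mm tall; middle of its underside.
- tweezers: Bystander: pale tweezers, 123 mm long, lying flat; middle of its underside.
- screw_cap1: Bystander: white screw cap, 30 mm across, 17 mm tall; middle of its underside.
- screw_cap2: Bystander: blue screw cap, 30 mm across, 17 mm tall; middle of its underside.
- bottle_bench1: Bystander: white bottle, 43 mm across, 98 mm tall; middle of its underside.
- bottle_bench2: Bystander: white bottle, 43 mm across, 98 mm tall; middle of its underside.
- marker_pen: Bystander: marker pen, 135 mm long, 17 mm thick, lying flat; middle of its underside.

How it is judged:
By the outcome, as a careful person would: the job done as asked, in the order asked, and still so for the second after the job is handed in, with the robot touching nothing.
It also fails if it takes over 69 s, if anything falls off the work surface, if the arm or the gripper's body presses on something with over 40 N, if the wrist force passes 120 N, or if a joint passes its speed limit or range.

## Working session

There is one attempt and no reset: what is moved stays moved. The work goes in short steps, Python scripts to look and compute and a tool call to move; the robot and the scene stay as the last step left them, time stands still between calls to the robot, and variables do not carry over. Pictures are saved under pics/ and viewed, and the job is handed in when it is done.

Besides the shell and the picture viewer there is one more tool, called after "Emit:" as name(argument=value, ...), one argument or row to a line, values as JSON. jog_arm: Moves the arm, as the interface text tells. Its arguments: {"type":"object","properties":{"motion":{"type":"array"},"squeeze":{"type":"number"}},"required":["motion"]}

```bash
ls; mkdir -p pics
python3 - <<'E'
from plant import ctrl
import cv2
s=ctrl.state(); print(s)
for n in("scene","top"):
    d=ctrl.get_image(n); cv2.imwrite(f"pics/{n}0.png",d["color"])
    print(n,d["fov_y"],d["cx"],d["cy"],d["D"],d["rvec"],d["tvec"])
E
```

```text
pics
{'t': 0.0, 'joint_pos': array([-1.31698656e+00,  3.42717815e-01,  1.52502319e+00, -1.87683431e-05,
        1.27539062e+00, -1.45993580e-01]), 'qvel': array([ 3.34320518e-04,  3.68825471e-04, -6.59858971e-04, -6.96234564e-04,
        1.03438222e-03,  9.35695856e-05]), 'joint_efforts': array([-1.67257822e-03, -4.31255865e+01, -2.44218671e+01,  7.18111242e-02,
        5.61797374e-02, -9.93968547e-05]), 'tcp_pos': array([ 204.27174977, -483.21776641,  245.04533157]), 'tool_rot': array([-0.40569031,  2.00337617, -2.00023938]), 'ft_force': array([ 0.59948248, -0.25992751, -0.28321963]), 'torque': array([0.01318554, 0.00809662, 0.02956429]), 'gripper_width': 91.89632661492763}
scene 53.7688265325703 253.96872023436632 191.84735070042655 [-0.05921461  0.          0.          0.          0.        ] [ 0.93029609 -2.2046235   1.31367236] [256.38826466 313.1405139  525.53665576]
top 44.72452503304697 253.8236664654074 190.3036934792596 [-0.15457047  0.          0.          0.          0.        ] [ 2.15779857 -2.04013719  0.21844486] [-170.34722477  514.52672468 1188.35346353]
```

View pics/scene0.png

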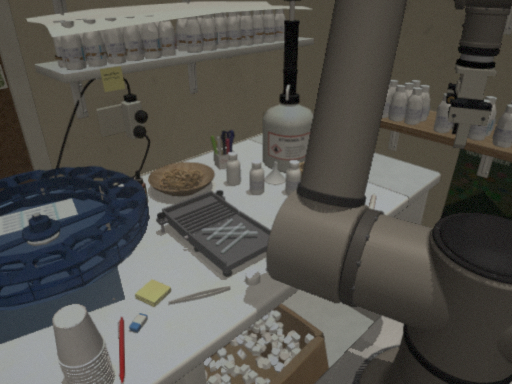

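View pics/top0.png

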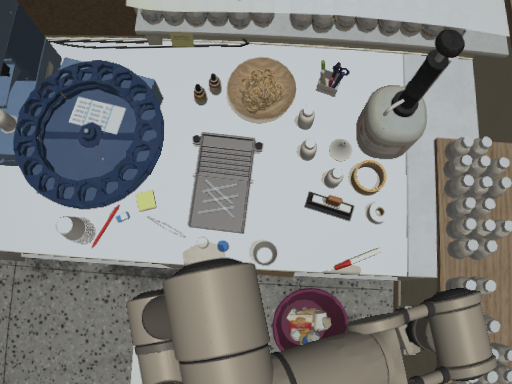

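The top view shows the rack at about (223,183) with the fluted plate towards the top of the picture and the rods at about (218,197). The rake in its rest is at (330,205). I'll enlarge it and calibrate.

```bash
cat > h.py <<'E'
from plant import ctrl
import numpy as np, cv2
def cam(n):
    d=ctrl.get_image(n); h,w=d["color"].shape[:2]
    f=h/2/np.tan(np.radians(d["fov_y"]/2))
    d["K"]=np.array([[f,0,d["cx"]],[0,f,d["cy"]],[0,0,1.]]); d["R"]=cv2.Rodrigues(np.array(d["rvec"],float))[0]
    d["t"]=np.array(d["tvec"],float).ravel(); d["D"]=np.array(d["D"],float); return d
def ray(d,uv):
    p=cv2.undistortPoints(np.array(uv,float).reshape(-1,1,2),d["K"],d["D"]).reshape(-1,2)
    r=np.c_[p,np.ones(len(p))]@d["R"]; return -d["R"].T@d["t"],r
def onz(d,uv,z):
    c,r=ray(d,uv); s=(z-c[2])/r[:,2]; return c+r*s[:,None]
def proj(d,P):
    return cv2.projectPoints(np.array(P,float).reshape(-1,1,3),np.array(d["rvec"],float),d["t"],d["K"],d["D"])[0].reshape(-1,2)
def cloud(d):
    h,w=d["range_z"].shape; u,v=np.meshgrid(np.arange(w),np.arange(h))
    p=cv2.undistortPoints(np.stack([u.ravel(),v.ravel()],1).astype(float).reshape(-1,1,2),d["K"],d["D"]).reshape(-1,2)
    z=d["range_z"].ravel().astype(float); X=np.c_[p*z[:,None],z]
    W=(X-d["t"])@d["R"]; W[z==0]=np.nan; return W.reshape(h,w,3)
E
python3 - <<'E'
from h import *
d=cam("top"); print("cam",-d["R"].T@d["t"])
c=cloud(d)
for uv in [(100,250),(210,215),(330,205),(223,140),(190,140),(255,140)]: print(uv,onz(d,[uv],0)[0].round(),c[uv[1],uv[0]].round(1))
cv2.imwrite("pics/t1.png",cv2.resize(d["color"][120:245,180:290],None,fx=5,fy=4.7,interpolation=cv2.INTER_CUBIC))
cv2.imwrite("pics/t2.png",cv2.resize(d["color"][180:230,295:365],None,fx=10,fy=10,interpolation=cv2.INTER_CUBIC))
s=cam("scene");cv2.imwrite("pics/s1.png",cv2.resize(s["color"][180:280,150:285],None,fx=5.9,fy=5.9,interpolation=cv2.INTER_CUBIC))
E
```

```text
cam [ 252.56527814 -164.24628445 1270.89488944]
(100, 250) [343. 276.   0.] [342.9 276.1  -0. ]
(210, 215) [459. -23.   0.] [454.  -26.8  32.5]
(330, 205) [ 506. -354.    0.] [ 496.1 -346.8   48.3]
(223, 140) [679. -44.   0.] [665.6 -47.2  38.6]
(190, 140) [674.  51.   0.] [675.   52.2  -4. ]
(255, 140) [ 683. -135.    0.] [ 684.3 -135.1   -2.8]
```

View pics/t1.png

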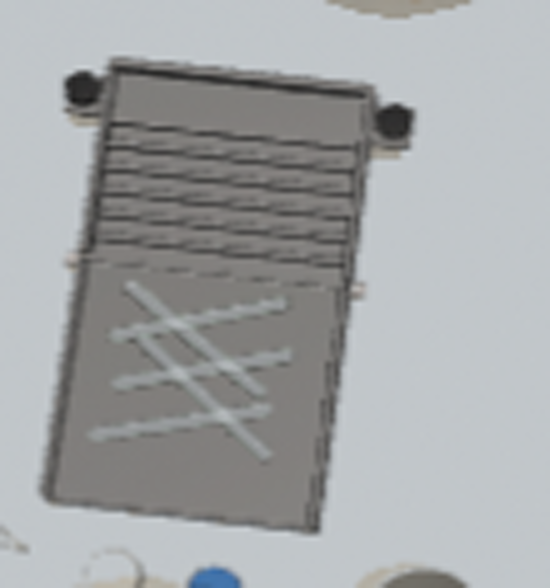

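View pics/t2.png

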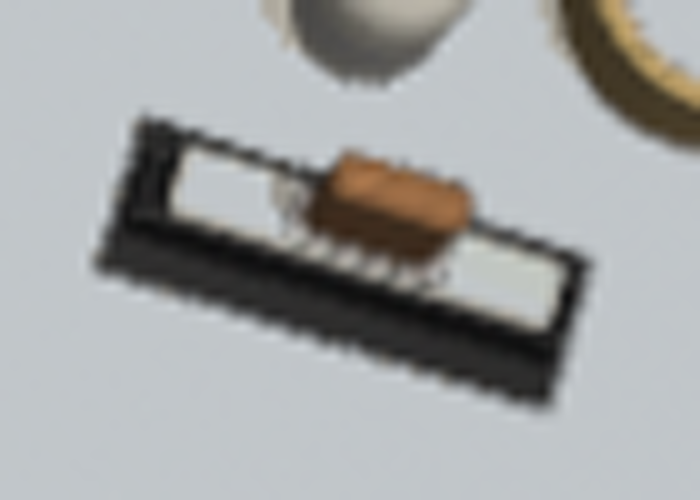

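View pics/s1.png

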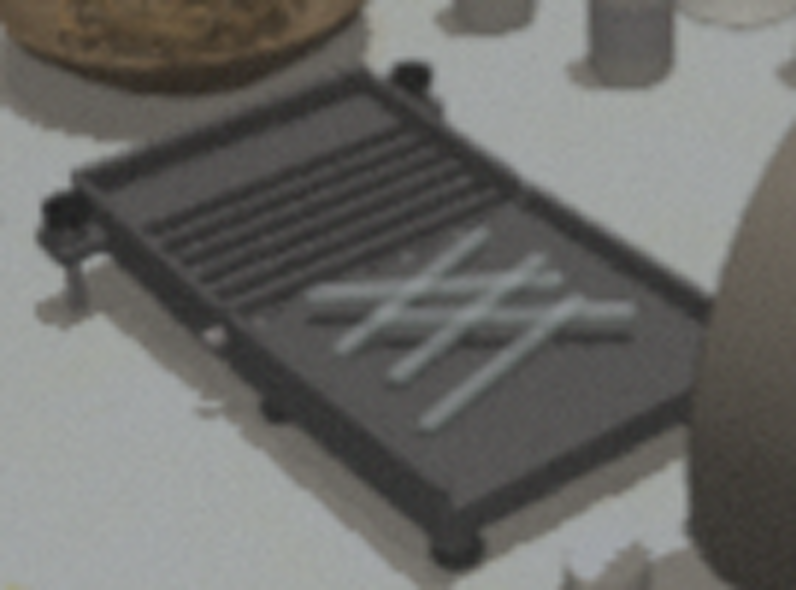

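Run:
```python
from h import *
from scipy.spatial.transform import Rotation as Ro
s=ctrl.state(); R=Ro.from_rotvec(s["tool_rot"]).as_matrix(); print("tool axes\n",R.round(3))
d=cam("top"); c=cloud(d); col=d["color"].astype(int)
# rest: dark pixels in window
def rect(mask,win,name):
    m=np.zeros(mask.shape,np.uint8); x0,x1,y0,y1=win; m[y0:y1,x0:x1]=mask[y0:y1,x0:x1]
    m=cv2.morphologyEx(m,cv2.MORPH_CLOSE,np.ones((7,7)))
    cs,_=cv2.findContours(m,0,2); k=max(cs,key=cv2.contourArea); return k.reshape(-1,2)
g=col.max(2)
X=c[...,0];Y=c[...,1];Z=c[...,2]
# rest by height: top rim z 30
m=(Z>15)&(Z<42)&(X>430)&(X<570)&(Y<-270)&(Y>-430)
P=c[m]; print("rest n",m.sum(), np.percentile(P[:,2],[5,50,95]))
r=cv2.minAreaRect(P[:,:2].astype(np.float32)); print("rest rect",r)
m2=(Z>60)&(X>430)&(X<570)&(Y<-300)&(Y>-400); P2=c[m2]; print("handle",m2.sum(),np.percentile(P2,[2,50,98],axis=0).round(1), cv2.minAreaRect(P2[:,:2].astype(np.float32)))
orange=(col[...,2]-col[...,0]>50); orange[:180]=0;orange[225:]=0;orange[:,:300]=0;orange[:,357:]=0
vs,us=np.nonzero(orange); Q=onz(d,np.c_[us,vs],103); print("orange",len(us),cv2.minAreaRect(Q[:,:2].astype(np.float32)))
# rack
m=(Z>22)&(Z<90)&(X>400)&(X<720)&(Y<60)&(Y>-140)
lab=cv2.connectedComponents(m.astype(np.uint8))[1]; k=lab[180,220]; mm=lab==k
P=c[mm]; print("rack",mm.sum(),cv2.minAreaRect(P[:,:2].astype(np.float32)))
np.save("rackpts.npy",P)
for u,v in [(200,220),(235,225),(215,170),(235,170),(220,142),(220,137),(218,145)]: print((u,v),c[v,u].round(1))
```

```text
tool axes
 [[-0.921 -0.     0.389]
 [-0.389  0.001 -0.921]
 [-0.    -1.    -0.001]]
rest n 331 [16.97555475 31.58565296 41.23993674]
rest rect ((534.8239135742188, -360.9212341308594), (127.3580551147461, 93.3817367553711), 75.51993560791016)
handle 238 [[ 492.4 -371.1   61.1]
 [ 507.8 -351.5   88.2]
 [ 569.2 -333.2  105.4]] ((531.3952026367188, -353.8059997558594), (40.24878692626953, 78.6772232055664), 87.7779541015625)
orange 67 ((519.3199462890625, -375.78387451171875), (27.931589126586914, 88.65751647949219), 34.54693603515625)
rack 5366 ((546.9417724609375, -46.2899169921875), (176.02540588378906, 263.6784973144531), 86.95201873779297)
(200, 220) [438.8  -0.9  32.8]
(235, 225) [431.2 -95.7  28.9]
(215, 170) [580.4 -30.7  30.2]
(235, 170) [583.9 -85.6  28.2]
(220, 142) [659.3 -39.3  38.6]
(220, 137) [674.  -38.2  38.5]
(218, 145) [650.9 -34.2  36.7]
```

Run:
```python
from h import *
d=cam("top"); im=d["color"]
def crop(x0,x1,y0,y1,f,name):
    z=cv2.resize(im[y0:y1,x0:x1],None,fx=f,fy=f,interpolation=cv2.INTER_NEAREST)
    for u in range(x0,x1,5): cv2.putText(z,str(u),(int((u-x0)*f),8),0,.3,(0,0,255))
    for v in range(y0,y1,5): cv2.putText(z,str(v),(0,int((v-y0)*f+8)),0,.3,(0,0,255))
    cv2.imwrite(name,z)
crop(185,250,190,238,12,"pics/c1.png")
crop(185,265,128,185,10,"pics/c2.png")
crop(300,360,185,225,13,"pics/c3.png")
```

```text
(no output)
```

View pics/c1.png

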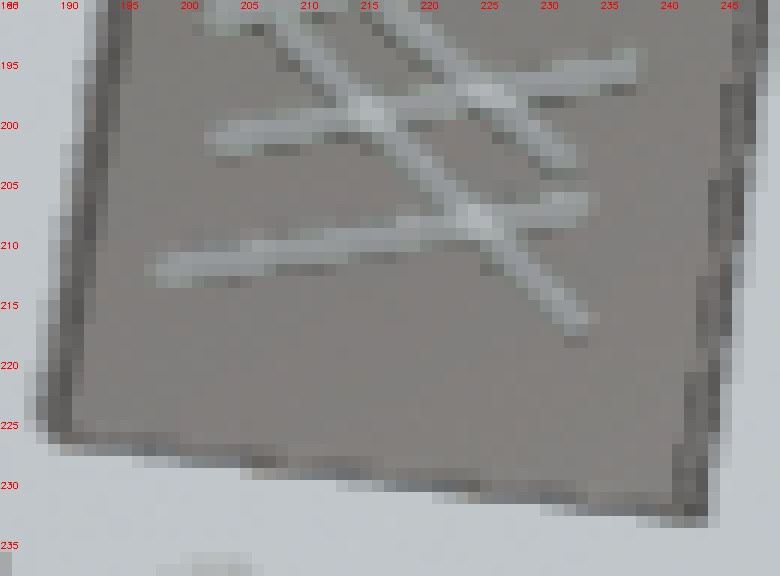

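View pics/c2.png

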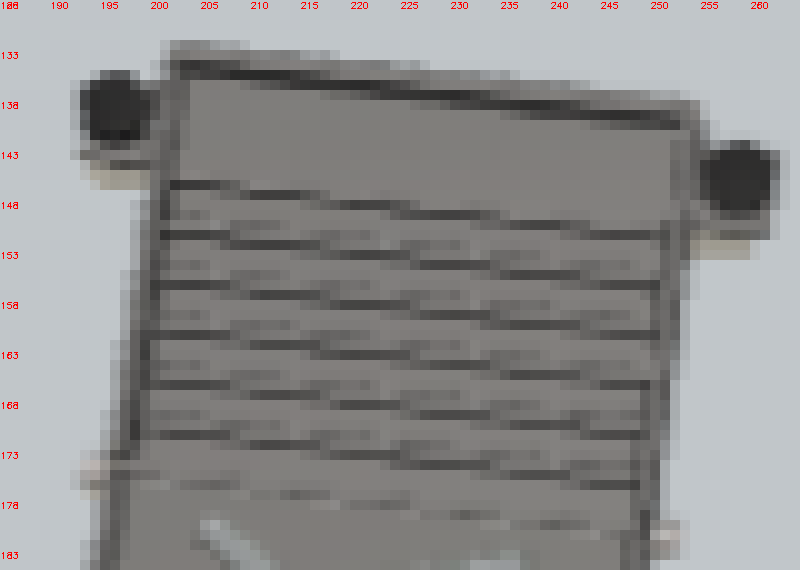

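View pics/c3.png

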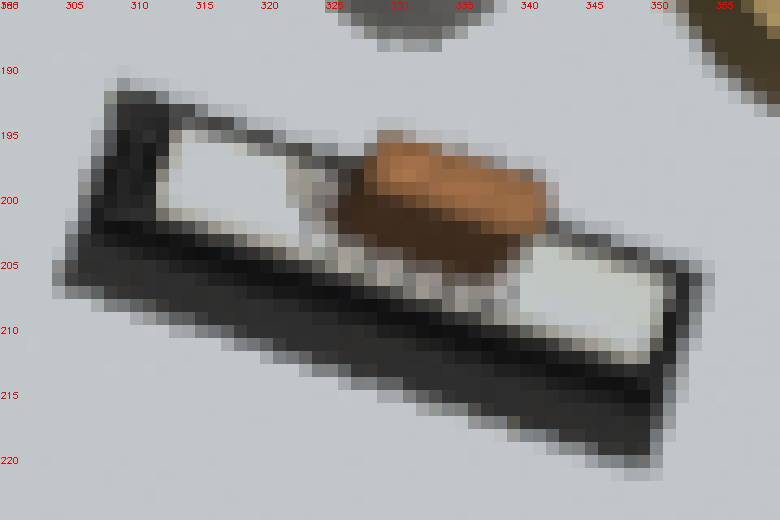

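```bash
python3 - <<'E'
from h import *
d=cam("top")
def c2w(p,x0,y0,f,z): return onz(d,[(x0+p[0]/f-.5,y0+p[1]/f-.5)],z)[0]
A=lambda p,z:c2w(p,185,190,12,z); B=lambda p,z:c2w(p,185,128,10,z); C=lambda p,z:c2w(p,300,185,13,z)
print("front floor",A((70,432),34).round(1),A((675,510),34).round(1))
print("front wall outer L",A((48,440),46).round(1),"R wall top outer",A((705,490),46).round(1))
print("hinge",B((135,475),34).round(1),B((640,535),34).round(1))
for z in(34,45,55,65): print("land start",B((170,182),z).round(1),B((680,234),z).round(1),"fence back",B((170,45),z+14).round(1),B((695,103),z+14).round(1))
print("left wall line", A((108,10),46).round(1),A((48,420),46).round(1))
for z in (30,): 
  q=np.array([C(p,z) for p in [(112,92),(700,270),(658,375),(95,222)]]);print("rest top",q.round(1),q.mean(0).round(1),np.linalg.norm(np.diff(q,axis=0),axis=1))
q=np.array([C(p,103) for p in [(378,135),(550,180),(538,232),(368,190)]]);print("handle top",q.round(1),q.mean(0).round(1),np.linalg.norm(np.diff(q,axis=0),axis=1))
s=cam("scene")
E
python3 - <<'E'
import sys; sys.path.insert(0,'.')
from h import *
d=cam("top")
P=np.load("rackpts.npy")
E
```

```text
front floor [422.2  23.8  34. ] [ 412.5 -112.5   34. ]
front wall outer L [418.5  26.7  46. ] R wall top outer [ 415.8 -119.3   46. ]
hinge [562.7  14.6  34. ] [ 553.4 -124.9   34. ]
land start [647.3  12.   34. ] [ 639.7 -130.8   34. ] fence back [682.7  13.4  48. ] [ 673.4 -133.2   48. ]
land start [643.8  10.4  45. ] [ 636.3 -131.1   45. ] fence back [678.8  11.8  59. ] [ 669.6 -133.4   59. ]
land start [640.6   9.   55. ] [ 633.2 -131.4   55. ] fence back [675.3  10.3  69. ] [ 666.1 -133.7   69. ]
land start [637.4   7.6  65. ] [ 630.  -131.7   65. ] fence back [671.8   8.9  79. ] [ 662.7 -134.    79. ]
left wall line [516.5  21.5  46. ] [422.9  27.1  46. ]
rest top [[ 533.8 -288.8   30. ]
 [ 502.4 -413.5   30. ]
 [ 479.7 -405.    30. ]
 [ 505.8 -286.1   30. ]] [ 505.4 -348.3   30. ] [128.63753657  24.33125255 121.69895589]
handle top [[ 511.4 -334.4  103. ]
 [ 504.2 -368.7  103. ]
 [ 493.6 -366.5  103. ]
 [ 500.2 -332.6  103. ]] [ 502.4 -350.6  103. ] [35.11027808 10.82029665 34.52455757]
```

```bash
cat >> h.py <<'E'
from scipy.spatial.transform import Rotation as Ro
def pose():
    s=ctrl.state(); R=Ro.from_rotvec(s["tool_rot"]).as_matrix()
    return s,np.array(s["tcp_pos"]),R,np.arctan2(R[1,2],R[0,2])
RA=-0.068; HX=np.array([558.0,-55.1])
ex=np.array([np.cos(RA),np.sin(RA)]); ey=np.array([-np.sin(RA),np.cos(RA)])
def r2w(a,b): return HX+a*ex+b*ey   # a from hinge along level x, b along y
def w2r(p): q=np.asarray(p)[...,:2]-HX; return np.stack([q@ex,q@ey],-1)
def plan(target,zang=None,n=1,p=None,a0=None):
    s,pp,R,a=pose(); p=pp if p is None else p; a=a if a0 is None else a0
    dz=0 if zang is None else (zang-a+np.pi)%(2*np.pi)-np.pi
    step=(np.asarray(target,float)-p)/n
    for i in range(n):
        # tool z=(cos a,sin a,0), y=(0,0,-1), x=y cross z
        z=np.array([np.cos(a),np.sin(a),0]); y=np.array([0,0,-1.]); x=np.cross(y,z)
        print([[round(float(step@v),1) for v in (x,y,z)],round(-dz/n,4)])
        a+=dz/n
E
python3 - <<'E'
from h import *
d=cam("top"); c=cloud(d); X,Y,Z=c[...,0],c[...,1],c[...,2]
m=(Z>85)&(Z<115)&(X>515)&(X<640)&(Y<-300)&(Y>-420); n,l,st,ce=cv2.connectedComponentsWithStats(m.astype(np.uint8))
for i in range(1,n):
    if st[i,4]>15: print("tall",ce[i],c[l==i].mean(0).round(1),c[l==i].min(0).round(),c[l==i].max(0).round())
C=lambda p,z: onz(d,[(300+p[0]/13-.5,185+p[1]/13-.5)],z)[0]
for a,b,z in [((60,285),(640,467),0),((112,92),(700,268),30),((95,222),(658,378),30),((185,122),(670,272),30),((165,215),(640,350),30)]:
    A,B=C(a,z),C(b,z); print(A.round(1),B.round(1),np.arctan2((A-B)[1],(A-B)[0])-np.pi/2, np.linalg.norm(A-B))
print("rods (a,b)")
D=lambda p: w2r(onz(d,[(180+p[0]/5-.5,120+p[1]/4.7-.5)],40)[0])
for p in [((130,285),(265,390)),((118,335),(285,302)),((118,384),(290,353)),((95,435),(268,408)),((140,335),(268,455))]: print([D(q).round() for q in p])
plan([503,-349.5,170],-0.22,9)
E
```

```text
tall [336.80612245 173.05102041] [ 572.4 -355.7   96.5] [ 560. -370.   85.] [ 587. -343.  104.]
[ 497.8 -282.     0. ] [ 465.1 -407.2    0. ] -0.25561271858634727 129.39903128223733
[ 533.8 -288.8   30. ] [ 502.9 -413.5   30. ] -0.2427365105045205 128.52936760445016
[ 505.8 -286.1   30. ] [ 479. -405.   30.] -0.221305103209684 121.84582121807759
[ 528.2 -304.3   30. ] [ 501.7 -407.2   30. ] -0.2520471818887611 106.24267794482209
[ 508.1 -300.7   30. ] [ 484.8 -401.1   30. ] -0.22811915477603972 103.06135044836685
rods (a,b)
[array([-13.,  46.]), array([-66., -35.])]
[array([-43.,  48.]), array([-13., -39.])]
[array([-72.,  44.]), array([-42., -46.])]
[array([-103.,   52.]), array([-76., -38.])]
[array([-42.,  37.]), array([-103.,  -42.])]
[[-36.4, 8.4, -0.8], np.float64(-0.1057)]
[[-36.2, 8.4, 3.0], np.float64(-0.1057)]
[[-35.7, 8.4, 6.8], np.float64(-0.1057)]
[[-34.8, 8.4, 10.6], np.float64(-0.1057)]
[[-33.5, 8.4, 14.2], np.float64(-0.1057)]
[[-31.8, 8.4, 17.6], np.float64(-0.1057)]
[[-29.8, 8.4, 20.9], np.float64(-0.1057)]
[[-27.4, 8.4, 23.9], np.float64(-0.1057)]
[[-24.7, 8.4, 26.7], np.float64(-0.1057)]
```

Emit:
jog_arm(
  motion=[
    [[-36.4, 5, -0.8], -0.11, 0],
    [[-36.2, 5, 3], -0.11, 0],
    [[-35.7, 5, 6.8], -0.11, -0.3],
    [[-34.8, 5, 10.6], -0.11, -0.3],
    [[-33.5, 5, 14.2], -0.11, -0.3],
    [[-31.8, 5, 17.6], -0.11, -0.3],
    [[-29.8, 5, 20.9], -0.11, -0.3],
    [[-27.4, 5, 23.9], -0.11, -0.3],
  ],
  squeeze=30,
)

```text
t: 1.3
tcp_pos: [469.3, -359.6, 205.6]
tool_rot: [-1.06, 1.417, -1.417]
ft_force: [0.1, -0.6, 0.6]
gripper_width: 33.6
```

Run:
```python
from h import *
s,p,R,a=pose(); print(s["t"],p,a,s["gripper_width"],s["ft_force"],s["joint_pos"].round(2))
plan([503,-349.5,150],-0.235,2)
d=cam("scene"); cv2.imwrite("pics/s2.png",d["color"])
```

```text
1.3 [ 469.25028491 -359.5864095   205.56220937] -0.28639587179268333 33.60642785306922 [ 0.14963596 -0.62271656  0.58278284] [-0.78  0.5   1.4  -0.    1.25 -0.5 ]
[[-9.6, 27.8, 14.8], np.float64(-0.0257)]
[[-9.2, 27.8, 15.0], np.float64(-0.0257)]
```

View pics/s2.png

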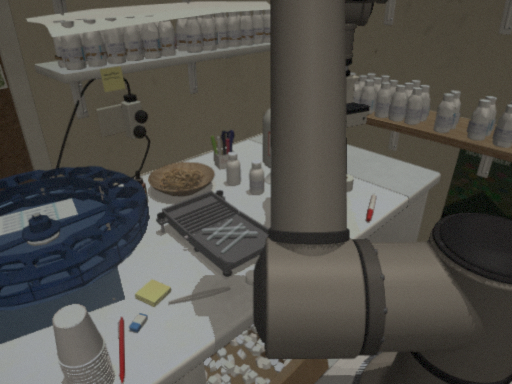

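The arm hides the rest in the scene view, so I'll rely on the top camera.

Emit:
jog_arm(
  motion=[
    [[-9.6, 20, 14.8], -0.026, -0.3],
    [[-9.2, 20, 15], -0.026, -0.3],
    [[0, 5, 0], 0, -0.3],
  ],
)

```text
t: 1.65
tcp_pos: [502.3, -349.0, 158.2]
tool_rot: [-1.088, 1.385, -1.379]
ft_force: [-0.8, 0.3, -1.3]
gripper_width: 32.3
```

Run:
```python
from h import *
s,p,R,a=pose(); print(s["t"],p,a,s["gripper_width"],s["ft_force"],s["joint_pos"].round(2))
plan([503,-349.5,78],-0.235,4)
d=cam("top"); z=cv2.resize(d["color"][150:240,270:390],None,fx=6,fy=6,interpolation=cv2.INTER_CUBIC);cv2.imwrite("pics/t3.png",z)
```

```text
1.65 [ 502.3158093  -349.00542095  158.24691075] -0.23713254301030237 32.32730525268147 [-0.75742057  0.29050477 -1.29948069] [-0.73  0.58  1.39  0.    1.18 -0.5 ]
[[0.1, 20.1, 0.2], np.float64(-0.0005)]
[[0.1, 20.1, 0.2], np.float64(-0.0005)]
[[0.1, 20.1, 0.2], np.float64(-0.0005)]
[[0.1, 20.1, 0.2], np.float64(-0.0005)]
```

View pics/t3.png

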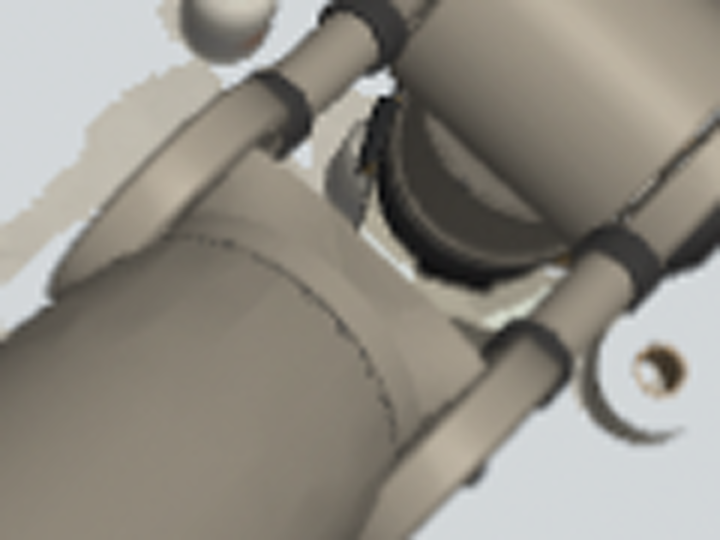

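The arm covers the rake from above, so I'll go down while watching the force.

Emit:
jog_arm(
  motion=[
    [[0, 20, 0.5], 0, -0.3],
    [[0, 15, 0.3], 0, -0.3],
    [[0, 8, 0], 0, -0.3],
    [[0, 8, 0], 0, -0.3],
    [[0, 8, 0], 0, -0.3],
  ],
)

```text
t: 2.2
tcp_pos: [502.5, -351.3, 102.1]
tool_rot: [-1.086, 1.382, -1.385]
ft_force: [0.5, 0.9, -0.4]
gripper_width: 32.0
```

Emit:
jog_arm(
  motion=[
    [[0, 10, 0], 0, -0.3],
    [[0, 8, 0], 0, -0.3],
    [[0, 2.5, 0], 0, -0.3],
    [[0, 0, 0], 0, -0.3],
  ],
)

```text
t: 2.6
tcp_pos: [502.4, -350.6, 80.7]
tool_rot: [-1.087, 1.384, -1.382]
ft_force: [0.5, 0.2, 0.9]
gripper_width: 32.3
```

Emit:
jog_arm(
  motion=[
    [[0, 2, 0], 0, -0.3],
    [[0, 0, 0], 0, -0.7],
    [[0, 0, 0], 0, -0.7],
    [[0, 0, 0], 0, -0.7],
  ],
)

```text
t: 3.0
tcp_pos: [502.8, -350.8, 79.5]
tool_rot: [-1.086, 1.382, -1.384]
ft_force: [1.7, -0.7, 0.1]
gripper_width: 15.1
```

Emit:
jog_arm(
  motion=[
    [[0, 0, 0], 0, -1],
    [[0, 0, 0], 0, -1],
    [[0, 0, 0], 0, -1],
    [[0, 0, 0], 0, -1],
  ],
  squeeze=30,
)

```text
t: 3.4
tcp_pos: [502.9, -350.9, 79.5]
tool_rot: [-1.086, 1.382, -1.384]
ft_force: [2.7, -0.5, 1.9]
gripper_width: 14.1
```

Run:
```python
from h import *
s,p,R,a=pose(); print(s["t"],p,a,R[:,1],s["gripper_width"],s["ft_force"],s["torque"])
```

```text
3.4 [ 502.89128145 -350.89199813   79.52849452] -0.2390836602537904 [ 9.74211151e-04 -6.67017192e-04 -9.99999303e-01] 14.137410166994682 [ 2.73596583 -0.53229086  1.93569123] [-0.10239115 -0.50743091 -0.0929468 ]
```

Emit:
jog_arm(
  motion=[
    [[0, -3, 0], 0, -1],
    [[0, -10, 0], 0, -1],
    [[0, -20, 0], 0, -1],
    [[0, -30, 0], 0, -1],
    [[0, -30, 0], 0, -1],
    [[0, -10, 0], 0, -1],
    [[0, 0, 0], 0, -1],
  ],
)

```text
t: 4.1
tcp_pos: [502.6, -351.0, 183.5]
tool_rot: [-1.087, 1.381, -1.385]
ft_force: [-0.8, -0.3, -1.8]
gripper_width: 13.7
```

Run:
```python
from h import *
s,p,R,a=pose(); print(s["t"],p,a,R[:,1],s["gripper_width"],s["ft_force"],s["torque"])
w=r2w(-122,0); print(w)
plan([w[0],w[1],p[2]],RA,8)
```

```text
4.1 [ 502.61757047 -350.96164667  183.47428418] -0.23888613367868444 [ 0.00132334 -0.00167182 -0.99999773] 13.677357788935776 [-0.77584354 -0.34759919 -1.76909954] [-0.02207078 -0.16072394 -0.023529  ]
[436.28195533 -46.81039197]
[[-35.0, 0.0, -17.1], np.float64(-0.0214)]
[[-35.3, 0.0, -16.3], np.float64(-0.0214)]
[[-35.7, 0.0, -15.5], np.float64(-0.0214)]
[[-36.0, 0.0, -14.8], np.float64(-0.0214)]
[[-36.3, 0.0, -14.0], np.float64(-0.0214)]
[[-36.6, 0.0, -13.2], np.float64(-0.0214)]
[[-36.9, 0.0, -12.4], np.float64(-0.0214)]
[[-37.1, 0.0, -11.7], np.float64(-0.0214)]
```

Emit:
jog_arm(
  motion=[
    [[-35, 0, -17.1], -0.0214, -1],
    [[-35.3, 0, -16.3], -0.0214, -1],
    [[-35.7, 0, -15.5], -0.0214, -1],
    [[-36, 0, -14.8], -0.0214, -1],
    [[-36.3, 0, -14], -0.0214, -1],
    [[-36.6, 0, -13.2], -0.0214, -1],
    [[-36.9, 0, -12.4], -0.0214, -1],
    [[-37.1, 0, -11.7], -0.0214, -1],
  ],
)

```text
t: 4.9
tcp_pos: [434.3, -44.9, 180.5]
tool_rot: [-1.179, 1.262, -1.256]
ft_force: [0.4, -0.5, -0.9]
gripper_width: 13.4
```

Emit:
jog_arm(
  motion=[
    [[0, 25, 0], 0, -1],
    [[0, 0, 0], 0, -1],
    [[0, 0, 0], 0, -1],
  ],
)

```text
t: 5.2
tcp_pos: [435.4, -46.6, 156.3]
tool_rot: [-1.178, 1.262, -1.257]
ft_force: [0.3, -0.5, -0.6]
gripper_width: 14.0
```

Run:
```python
from h import *
s,p,R,a=pose(); print(s["t"],p,a,w2r(p),s["gripper_width"],s["ft_force"],s["torque"])
for n in("top","scene"):
    d=cam(n); cv2.imwrite(f"pics/{n}4.png",d["color"])
d=cam("top")
```

```text
5.2 [435.42357447 -46.56155167 156.32762082] -0.06789078530920813 [-122.87330515    0.18994028] 13.955516347601861 [ 0.29540365 -0.51307885 -0.59744276] [ 0.0060755  -0.1427461   0.03244735]
```

View pics/top4.png

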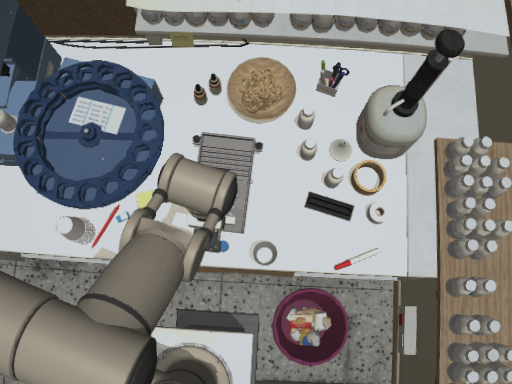

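View pics/scene4.png

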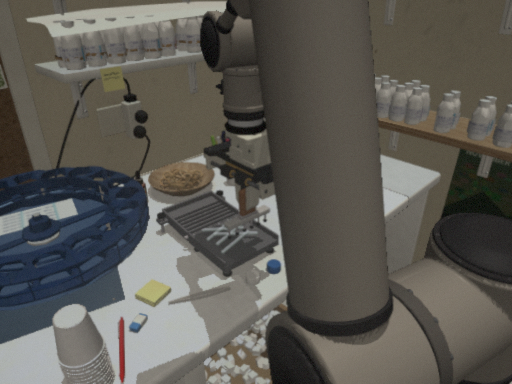

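Emit:
jog_arm(
  motion=[
    [[0, 20, 0], 0, -1],
    [[0, 15, 0], 0, -1],
    [[0, 6, 0], 0, -1],
    [[0, 0, 0], 0, -1],
    [[0, 0, 0], 0, -1],
  ],
)

```text
t: 5.85
tcp_pos: [436.7, -46.9, 116.8]
tool_rot: [-1.176, 1.258, -1.26]
ft_force: [0.2, -0.5, -2.3]
gripper_width: 14.0
```

Run:
```python
from h import *
s,p,R,a=pose(); print(s["t"],p,w2r(p),s["ft_force"],s["torque"])
d=cam("scene"); cv2.imwrite("pics/s5.png",cv2.resize(d["color"][170:280,140:290],None,fx=5.3,fy=5.3,interpolation=cv2.INTER_CUBIC))
d=cam("top")["color"]
s,p,R,a=pose(); print(s["t"],p,w2r(p),s["ft_force"],s["torque"])
cv2.imwrite("pics/t5.png",cv2.resize(d[180:240,290:370],None,fx=9,fy=9,interpolation=cv2.INTER_NEAREST))
```

```text
5.85 [436.6678297  -46.88687041 116.8115939 ] [-1.21609821e+02 -5.00824458e-02] [ 0.20324835 -0.45311574 -2.25936401] [-0.00249611 -0.02874705  0.00220163]
5.95 [436.72510239 -46.7759373  116.95200321] [-1.21560218e+02  6.44858261e-02] [ 0.19654905 -0.52779342 -1.33906933] [-0.0668993  -0.01801757 -0.00098762]
```

View pics/s5.png

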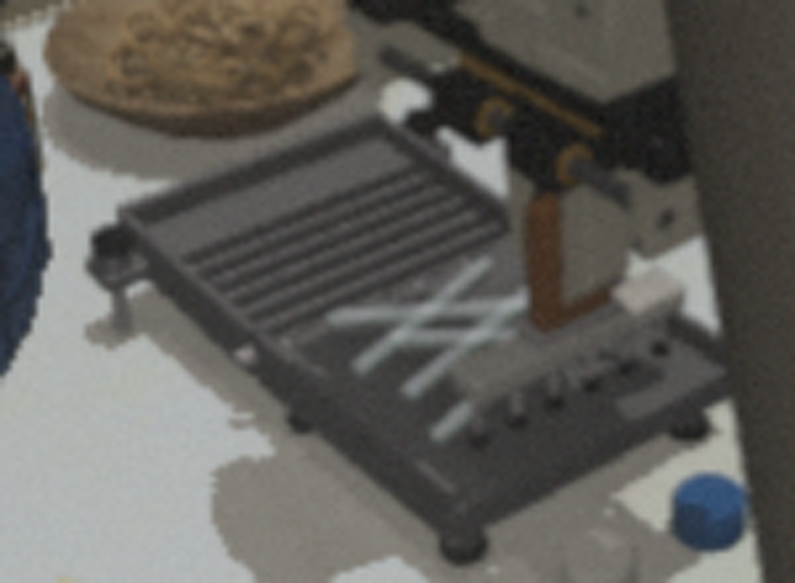

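View pics/t5.png

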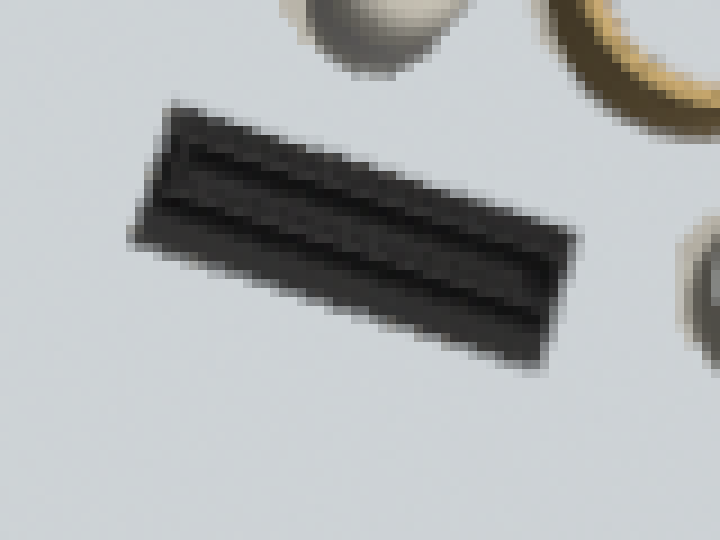

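The rake hangs level about 7 mm over the tray floor, behind all the rods. Next I feel for the floor.

Emit:
jog_arm(
  motion=[
    [[0, 4, 0], 0, -1],
    [[0, 1, 0], 0, -1],
    [[0, 0.5, 0], 0, -1],
    [[0, 0, 0], 0, -1],
  ],
)

```text
t: 6.35
tcp_pos: [436.1, -46.5, 110.7]
tool_rot: [-1.177, 1.259, -1.259]
ft_force: [-0.5, 0.0, -1.9]
gripper_width: 13.8
```

Emit:
jog_arm(
  motion=[
    [[0, 0.5, 0], 0, -1],
    [[0, 0, 0], 0, -1],
  ],
)

```text
t: 6.55
tcp_pos: [436.2, -46.5, 110.2]
tool_rot: [-1.176, 1.259, -1.259]
ft_force: [0.3, -0.0, -1.3]
gripper_width: 13.8
```

Emit:
jog_arm(
  motion=[
    [[0, 0.5, 0], 0, -1],
    [[0, 0, 0], 0, -1],
  ],
)

```text
t: 6.75
tcp_pos: [436.2, -46.5, 109.7]
tool_rot: [-1.176, 1.259, -1.259]
ft_force: [-0.2, 0.3, -1.1]
gripper_width: 13.8
```

Emit:
jog_arm(
  motion=[
    [[0, 0.4, 0], 0, -1],
    [[0, 0, 0], 0, -1],
  ],
)

```text
t: 6.95
tcp_pos: [436.2, -46.5, 109.4]
tool_rot: [-1.176, 1.259, -1.259]
ft_force: [-0.5, 1.1, 0.4]
gripper_width: 13.6
```

Emit:
jog_arm(
  motion=[
    [[0, 0.4, 0], 0, -1],
    [[0, 0, 0], 0, -1],
  ],
)

```text
t: 7.15
tcp_pos: [436.2, -46.5, 109.2]
tool_rot: [-1.176, 1.259, -1.259]
ft_force: [-2.3, 0.5, 3.9]
gripper_width: 14.2
```

Contact is at TCP z ≈ 109.5, as predicted. Now I lift, cross over and feel the land of the plate.

Emit:
jog_arm(
  motion=[
    [[0, -2, 0], 0, -1],
    [[0, -25, 0], 0, -1],
    [[0, -25, 5], 0, -1],
    [[0, 0, 30], 0, -1],
    [[0, 0, 45], 0, -1],
    [[0, 0, 45], 0, -1],
    [[0, 0, 45], 0, -1],
    [[0, 0, 38], 0, -1],
  ],
)

```text
t: 7.95
tcp_pos: [645.6, -60.7, 160.4]
tool_rot: [-1.176, 1.259, -1.259]
ft_force: [-0.3, -0.0, -1.6]
gripper_width: 13.7
```

Emit:
jog_arm(
  motion=[
    [[0, 0, 12], 0, -1],
    [[0, 0, 0], 0, -1],
    [[0, 0, 0], 0, -1],
  ],
)

```text
t: 8.25
tcp_pos: [654.9, -61.3, 160.0]
tool_rot: [-1.178, 1.261, -1.258]
ft_force: [-0.8, 0.4, -2.5]
gripper_width: 14.1
```

Run:
```python
from h import *
s,p,R,a=pose(); print(s["t"],p,a,w2r(p),s["ft_force"],s["torque"])
d=cam("scene"); cv2.imwrite("pics/s6.png",cv2.resize(d["color"][140:280,140:290],None,fx=4.2,fy=4.2,interpolation=cv2.INTER_CUBIC))
```

```text
8.25 [654.85766142 -61.26659352 159.99781383] -0.06769587282930933 [97.05281805  0.42890444] [-0.83618012  0.4137478  -2.48831047] [-0.04727096 -0.03482385 -0.00280462]
```

View pics/s6.png

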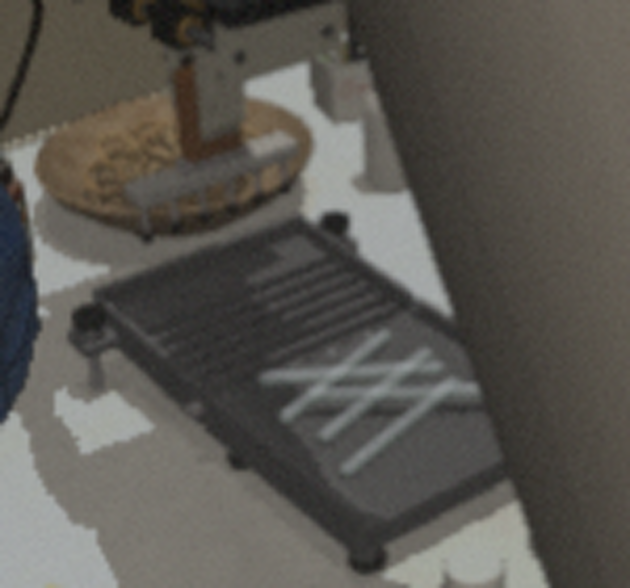

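Run:
```python
from h import *
P=np.load("rackpts.npy"); ab=w2r(P); m=abs(ab[:,1])<60
for lo,hi in [(-140,-110),(-110,-60),(-60,-5),(5,20),(20,40),(40,60),(60,84),(86,98),(98,108)]:
    k=m&(ab[:,0]>lo)&(ab[:,0]<hi); print(lo,hi,k.sum(),np.median(P[k,2]).round(2),np.percentile(P[k,2],75).round(2))
```

```text
-140 -110 495 33.76 35.45
-110 -60 825 35.1 39.36
-60 -5 847 35.56 40.03
5 20 210 28.75 32.67
20 40 307 28.44 32.41
40 60 332 31.67 36.09
60 84 352 30.94 34.6
86 98 181 39.54 41.18
98 108 149 40.08 41.96
```

Emit:
jog_arm(
  motion=[
    [[0, 15, 0], 0, -1],
    [[0, 2, 0], 0, -1],
    [[0, 0, 0], 0, -1],
  ],
)

```text
t: 8.6
tcp_pos: [654.8, -61.3, 143.8]
tool_rot: [-1.177, 1.26, -1.258]
ft_force: [0.0, 0.9, -1.6]
gripper_width: 13.9
```

Emit:
jog_arm(
  motion=[
    [[0, 14, 0], 0, -1],
    [[0, 8, 0], 0, -1],
    [[0, 2, 0], 0, -1],
    [[0, 0, 0], 0, -1],
  ],
)

```text
t: 9.0
tcp_pos: [655.4, -61.4, 119.1]
tool_rot: [-1.177, 1.26, -1.258]
ft_force: [-0.4, -0.1, -1.5]
gripper_width: 14.1
```

Emit:
jog_arm(
  motion=[
    [[0, 1, 0], 0, -1],
    [[0, 0.5, 0], 0, -1],
    [[0, 0, 0], 0, -1],
  ],
)

```text
t: 9.3
tcp_pos: [655.8, -61.4, 118.6]
tool_rot: [-1.176, 1.258, -1.259]
ft_force: [0.3, 0.2, -1.2]
gripper_width: 14.0
```

Emit:
jog_arm(
  motion=[
    [[0, 0.5, 0], 0, -1],
    [[0, 0, 0], 0, -1],
  ],
)

```text
t: 9.5
tcp_pos: [655.7, -61.4, 118.0]
tool_rot: [-1.176, 1.259, -1.259]
ft_force: [-0.3, -0.2, -1.2]
gripper_width: 14.2
```

Emit:
jog_arm(
  motion=[
    [[0, 0.5, 0], 0, -1],
    [[0, 0, 0], 0, -1],
  ],
)

```text
t: 9.7
tcp_pos: [655.6, -61.4, 117.4]
tool_rot: [-1.176, 1.259, -1.259]
ft_force: [-0.6, -0.5, -1.8]
gripper_width: 13.5
```

Emit:
jog_arm(
  motion=[
    [[0, 0.5, 0], 0, -1],
    [[0, 0, 0], 0, -1],
  ],
)

```text
t: 9.9
tcp_pos: [655.6, -61.4, 116.8]
tool_rot: [-1.177, 1.259, -1.259]
ft_force: [-0.4, 0.2, -1.1]
gripper_width: 13.8
```

Emit:
jog_arm(
  motion=[
    [[0, 0.5, 0], 0, -1],
    [[0, 0, 0], 0, -1],
  ],
)

```text
t: 10.1
tcp_pos: [655.6, -61.4, 116.3]
tool_rot: [-1.177, 1.259, -1.259]
ft_force: [-0.5, -0.9, -2.3]
gripper_width: 13.7
```

Emit:
jog_arm(
  motion=[
    [[0, 0.4, 0], 0, -1],
    [[0, 0, 0], 0, -1],
  ],
)

```text
t: 10.3
tcp_pos: [655.7, -61.4, 116.0]
tool_rot: [-1.176, 1.259, -1.259]
ft_force: [-0.3, 0.9, -2.0]
gripper_width: 13.8
```

Emit:
jog_arm(
  motion=[
    [[0, 0.4, 0], 0, -1],
    [[0, 0, 0], 0, -1],
  ],
)

```text
t: 10.5
tcp_pos: [655.7, -61.4, 115.6]
tool_rot: [-1.176, 1.259, -1.259]
ft_force: [0.0, -0.1, -1.7]
gripper_width: 14.1
```

Emit:
jog_arm(
  motion=[
    [[0, 0.4, 0], 0, -1],
    [[0, 0, 0], 0, -1],
  ],
)

```text
t: 10.7
tcp_pos: [655.6, -61.4, 115.2]
tool_rot: [-1.176, 1.259, -1.259]
ft_force: [0.0, -0.3, -2.1]
gripper_width: 14.0
```

Emit:
jog_arm(
  motion=[
    [[0, 0.4, 0], 0, -1],
    [[0, 0, 0], 0, -1],
  ],
)

```text
t: 10.9
tcp_pos: [655.7, -61.5, 115.0]
tool_rot: [-1.176, 1.259, -1.259]
ft_force: [-0.3, 0.5, -1.0]
gripper_width: 14.0
```

Emit:
jog_arm(
  motion=[
    [[0, 0.4, 0], 0, -1],
    [[0, 0, 0], 0, -1],
  ],
)

```text
t: 11.1
tcp_pos: [655.8, -61.5, 115.0]
tool_rot: [-1.176, 1.258, -1.259]
ft_force: [-0.9, -0.1, 3.1]
gripper_width: 13.9
```

Emit:
jog_arm(
  motion=[
    [[0, 0.4, 0], 0, -1],
    [[0, 0, 0], 0, -1],
  ],
)

```text
t: 11.3
tcp_pos: [655.8, -61.5, 114.9]
tool_rot: [-1.176, 1.258, -1.26]
ft_force: [-2.1, -0.3, 6.8]
gripper_width: 13.8
```

Land contact is at TCP z ≈ 115.05, a rise of 5.5 mm over about 98 mm, so the slope is about 0.057 rad, which agrees with the depth image (about 0.06). I'll lift and go back to the front edge.

Emit:
jog_arm(
  motion=[
    [[0, -2, 0], 0, -1],
    [[0, -18, 0], 0, -1],
    [[0, -20, -5], 0, -1],
    [[0, 0, -35], 0, -1],
    [[0, 0, -45], 0, -1],
    [[0, 0, -45], 0, -1],
    [[0, 0, -45], 0, -1],
    [[0, 0, -40], 0, -1],
  ],
)

```text
t: 12.1
tcp_pos: [438.8, -46.5, 153.7]
tool_rot: [-1.177, 1.259, -1.259]
ft_force: [0.0, -0.7, -0.7]
gripper_width: 14.0
```

Emit:
jog_arm(
  motion=[
    [[0, 10, -6], 0, -1],
    [[0, 20, 0], 0, -1],
    [[0, 10, 0], 0, -1],
    [[0, 0, 0], 0, -1],
    [[0, 0, 0], 0, -1],
  ],
)

```text
t: 12.6
tcp_pos: [435.6, -46.5, 114.0]
tool_rot: [-1.177, 1.259, -1.259]
ft_force: [-0.3, -0.1, -0.4]
gripper_width: 13.6
```

Run:
```python
from h import *
s,p,R,a=pose(); print(s["t"],p,a,w2r(p),s["ft_force"],s["torque"])
```

```text
12.6 [435.56113193 -46.51538862 114.04802962] -0.06768904425005019 [-122.73920227    0.24534334] [-0.27115155 -0.05457892 -0.374427  ] [-0.01481306 -0.07600569  0.03158262]
```

Emit:
jog_arm(
  motion=[
    [[0, 2, 0], 0, -1],
    [[0, 1.5, 0], 0, -1],
    [[0, 0, 2], 0, -1],
    [[0, 0, 3], 0, -1],
    [[0, 0, 3], 0, -1],
    [[0, 0, 3], 0, -1],
    [[0, 0, 3], 0, -1],
    [[0, 0, 3], 0, -1],
  ],
)

```text
t: 13.4
tcp_pos: [452.4, -47.6, 110.5]
tool_rot: [-1.176, 1.259, -1.259]
ft_force: [-0.0, 0.3, -2.1]
gripper_width: 13.6
```

Emit:
jog_arm(
  motion=[
    [[0, 0, 3], 0, -1],
    [[0, 0, 3], 0, -1],
    [[0, 0, 3], 0, -1],
    [[0, 0, 3], 0, -1],
    [[0, 0, 3], 0, -1],
    [[0, 0, 3], 0, -1],
    [[0, 0, 3], 0, -1],
    [[0, 0, 3], 0, -1],
  ],
)

```text
t: 14.2
tcp_pos: [476.3, -49.3, 110.5]
tool_rot: [-1.176, 1.259, -1.259]
ft_force: [-0.4, 0.6, -2.1]
gripper_width: 13.7
```

```bash
cat > look.py <<'E'
from h import *
import sys
s,p,R,a=pose(); print(s["t"],p.round(2),round(a,4),w2r(p).round(1),s["ft_force"].round(2),"ridgez",round(109.5+max(0,w2r(p)[0])*.0566,2))
d=cam("scene"); cv2.imwrite(sys.argv[1],cv2.resize(d["color"][165:280,140:290],None,fx=5.2,fy=5.2,interpolation=cv2.INTER_CUBIC))
E
python3 look.py pics/k1.png
```

```text
14.2 [476.32 -49.26 110.5 ] -0.0678 [-81.9   0.3] [-0.4   0.63 -2.11] ridgez 109.5
```

View pics/k1.png

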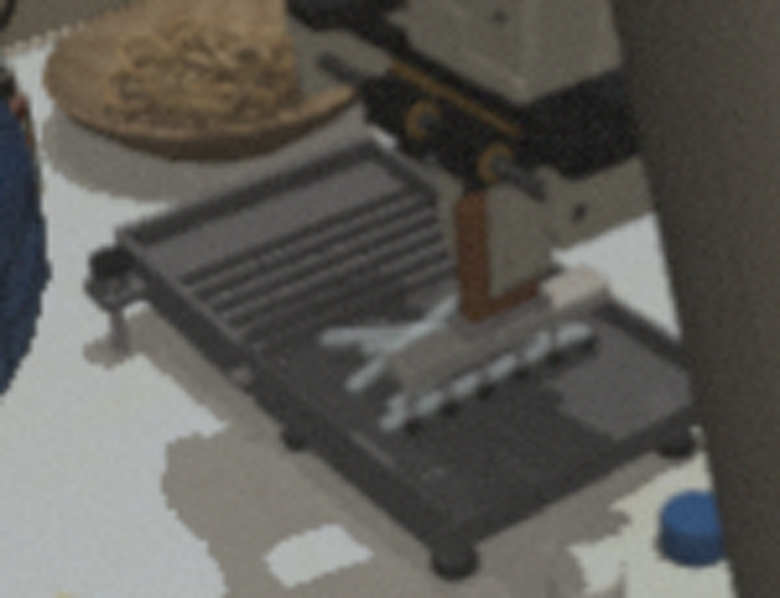

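The rods are lining up nicely along the tines. I'll continue.

Emit:
jog_arm(
  motion=[
    [[0, 0, 3], 0, -1],
    [[0, 0, 3], 0, -1],
    [[0, 0, 3], 0, -1],
    [[0, 0, 3], 0, -1],
    [[0, 0, 3], 0, -1],
    [[0, 0, 3], 0, -1],
    [[0, 0, 3], 0, -1],
    [[0, 0, 3], 0, -1],
  ],
)

```text
t: 15.05
tcp_pos: [500.2, -50.9, 110.5]
tool_rot: [-1.176, 1.259, -1.259]
ft_force: [0.1, 0.4, -1.6]
gripper_width: 13.7
```

Emit:
jog_arm(
  motion=[
    [[0, 0, 2.5], 0, -1],
    [[0, 0, 2.5], 0, -1],
    [[0, 0, 2.5], 0, -1],
    [[0, 0, 2.5], 0, -1],
    [[0, 0, 2.5], 0, -1],
    [[0, 0, 2.5], 0, -1],
  ],
)

```text
t: 15.65
tcp_pos: [515.2, -51.9, 110.5]
tool_rot: [-1.176, 1.259, -1.259]
ft_force: [-0.6, 0.5, -1.7]
gripper_width: 13.8
```

```bash
python3 look.py pics/k2.png
```

```text
15.65 [515.19 -51.89 110.49] -0.0678 [-42.9   0.3] [-0.56  0.54 -1.66] ridgez 109.5
```

View pics/k2.png

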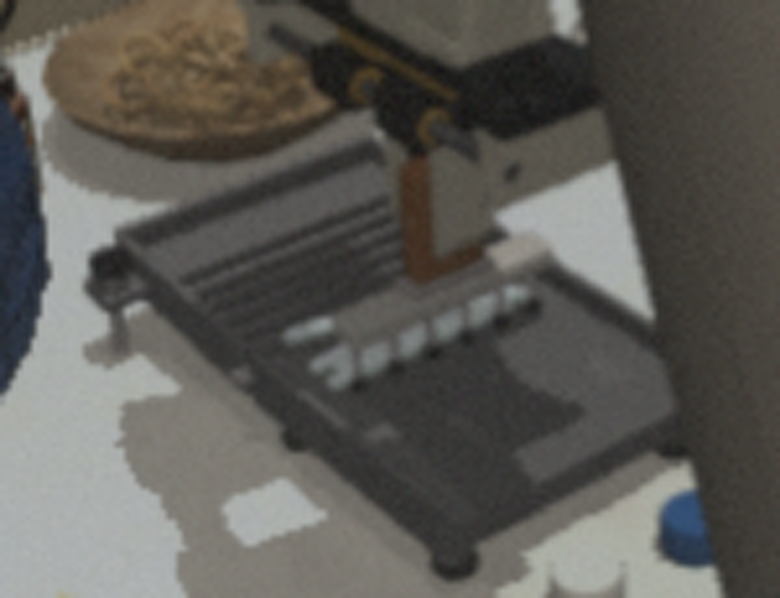

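Emit:
jog_arm(
  motion=[
    [[0, 0, 2], 0, -1],
    [[0, 0, 2], 0, -1],
    [[0, 0, 2], 0, -1],
    [[0, 0, 2], 0, -1],
    [[0, 0, 2], 0, -1],
    [[0, 0, 2], 0, -1],
    [[0, 0, 2], 0, -1],
    [[0, 0, 2], 0, -1],
  ],
)

```text
t: 16.5
tcp_pos: [531.1, -53.0, 110.5]
tool_rot: [-1.176, 1.259, -1.259]
ft_force: [-0.3, 1.7, -1.5]
gripper_width: 13.8
```

Emit:
jog_arm(
  motion=[
    [[0, 0, 2], 0, -1],
    [[0, 0, 2], 0, -1],
    [[0, 0, 2], 0, -1],
    [[0, 0, 2], 0, -1],
    [[0, 0, 2], 0, -1],
    [[0, 0, 2], 0, -1],
    [[0, 0, 2], 0, -1],
    [[0, 0, 2], 0, -1],
  ],
)

```text
t: 17.3
tcp_pos: [547.1, -54.0, 110.5]
tool_rot: [-1.176, 1.259, -1.259]
ft_force: [-0.2, -0.6, -1.8]
gripper_width: 13.9
```

```bash
python3 look.py pics/k3.png
```

```text
17.3 [547.11 -54.05 110.49] -0.0678 [-10.9   0.3] [-0.19 -0.64 -1.77] ridgez 109.5
```

View pics/k3.png

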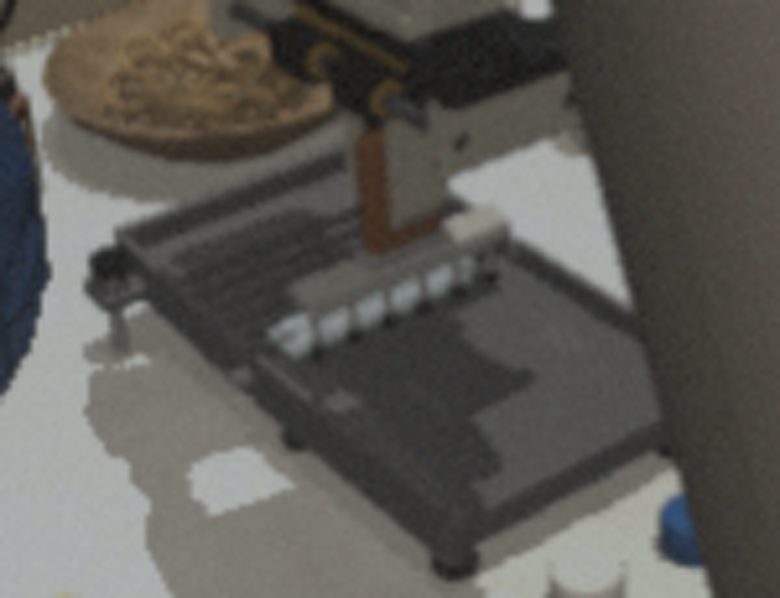

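Emit:
jog_arm(
  motion=[
    [[0, 0, 2], 0, -1],
    [[0, 0, 2], 0, -1],
    [[0, 0, 2], 0, -1],
    [[0, 0, 2], 0, -1],
    [[0, -0.1, 2], 0, -1],
    [[0, -0.1, 2], 0, -1],
    [[0, -0.1, 2], 0, -1],
    [[0, -0.1, 2], 0, -1],
  ],
)

```text
t: 18.15
tcp_pos: [563.1, -55.2, 110.9]
tool_rot: [-1.176, 1.259, -1.259]
ft_force: [0.0, 0.4, -1.8]
gripper_width: 14.1
```

Emit:
jog_arm(
  motion=[
    [[0, -0.1, 2], 0, -1],
    [[0, -0.1, 2], 0, -1],
    [[0, -0.1, 2], 0, -1],
    [[0, -0.1, 2], 0, -1],
    [[0, -0.1, 2], 0, -1],
    [[0, -0.1, 2], 0, -1],
  ],
)

```text
t: 18.75
tcp_pos: [575.0, -55.9, 111.5]
tool_rot: [-1.176, 1.259, -1.259]
ft_force: [0.3, -0.4, -1.1]
gripper_width: 13.6
```

```bash
python3 look.py pics/k4.png
```

```text
18.75 [575.04 -55.94 111.5 ] -0.0677 [17.1  0.3] [ 0.34 -0.44 -1.11] ridgez 110.47
```

View pics/k4.png

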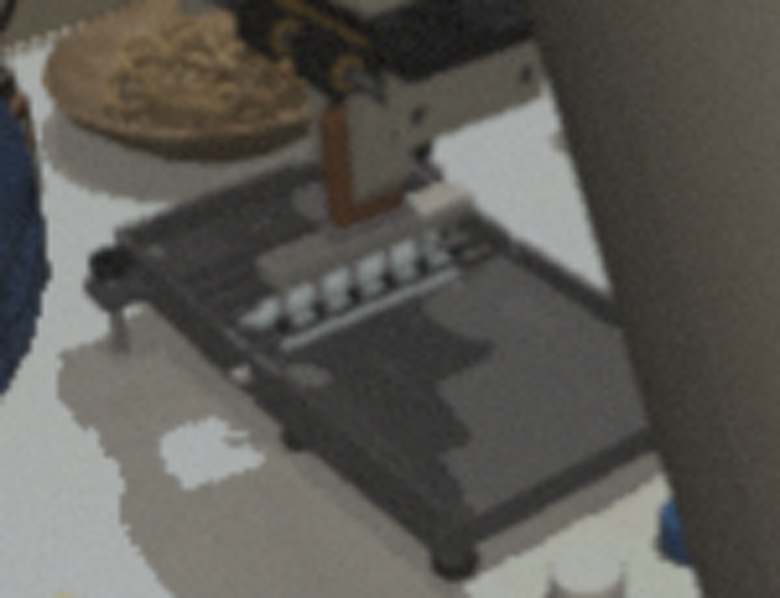

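Rod one is down in flute 1 and left behind the tines, as intended. I'll continue up the plate.

Emit:
jog_arm(
  motion=[
    [[0, -0.1, 2], 0, -1],
    [[0, -0.1, 2], 0, -1],
    [[0, -0.1, 2], 0, -1],
    [[0, -0.1, 2], 0, -1],
    [[0, -0.1, 2], 0, -1],
    [[0, -0.1, 2], 0, -1],
    [[0, -0.2, 2], 0, -1],
  ],
)

```text
t: 19.5
tcp_pos: [589.0, -56.9, 112.3]
tool_rot: [-1.176, 1.259, -1.259]
ft_force: [0.4, -1.0, -1.4]
gripper_width: 13.8
```

```bash
python3 look.py pics/k5.png
```

```text
19.5 [588.98 -56.92 112.3 ] -0.0678 [31.   0.3] [ 0.39 -1.02 -1.36] ridgez 111.26
```

View pics/k5.png

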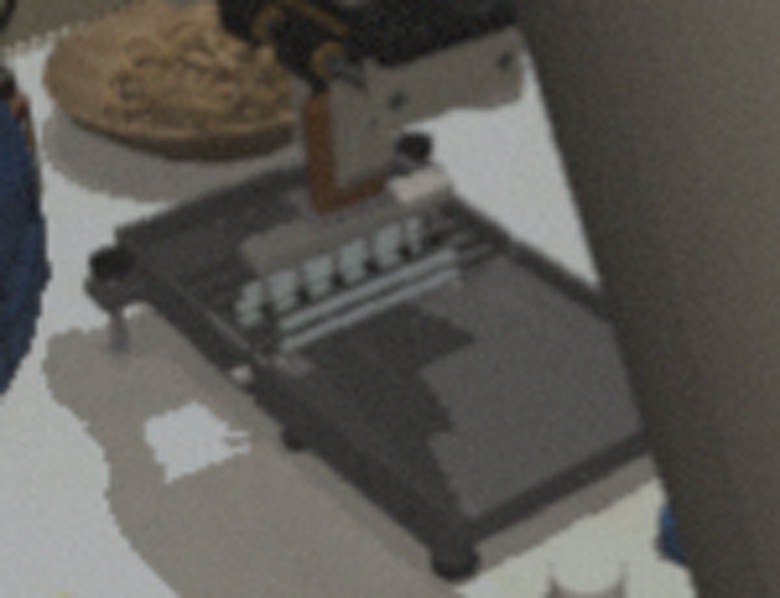

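Two rods are down. I'll continue.

Emit:
jog_arm(
  motion=[
    [[0, -0.1, 2], 0, -1],
    [[0, -0.1, 2], 0, -1],
    [[0, -0.1, 2], 0, -1],
    [[0, -0.1, 2], 0, -1],
    [[0, -0.1, 2], 0, -1],
    [[0, -0.1, 2], 0, -1],
    [[0, -0.2, 2], 0, -1],
  ],
)

```text
t: 20.25
tcp_pos: [602.9, -57.8, 113.1]
tool_rot: [-1.176, 1.259, -1.259]
ft_force: [0.5, 0.1, -1.5]
gripper_width: 13.8
```

```bash
python3 look.py pics/k6.png
```

```text
20.25 [602.93 -57.85 113.08] -0.0678 [45.   0.3] [ 0.46  0.09 -1.46] ridgez 112.05
```

View pics/k6.png

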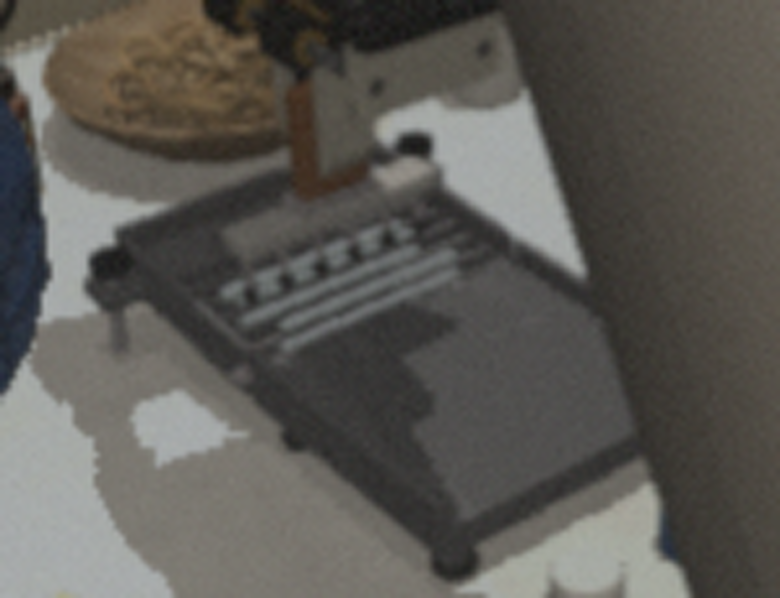

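Three rods are down. I'll continue.

Emit:
jog_arm(
  motion=[
    [[0, -0.1, 2], 0, -1],
    [[0, -0.1, 2], 0, -1],
    [[0, -0.1, 2], 0, -1],
    [[0, -0.1, 2], 0, -1],
    [[0, -0.1, 2], 0, -1],
    [[0, -0.1, 2], 0, -1],
    [[0, -0.2, 2], 0, -1],
  ],
)

```text
t: 21.0
tcp_pos: [616.9, -58.8, 113.9]
tool_rot: [-1.177, 1.259, -1.259]
ft_force: [0.5, -0.0, -2.2]
gripper_width: 14.0
```

```bash
python3 look.py pics/k7.png
```

```text
21.0 [616.91 -58.8  113.87] -0.0678 [59.   0.3] [ 0.45 -0.   -2.15] ridgez 112.84
```

View pics/k7.png

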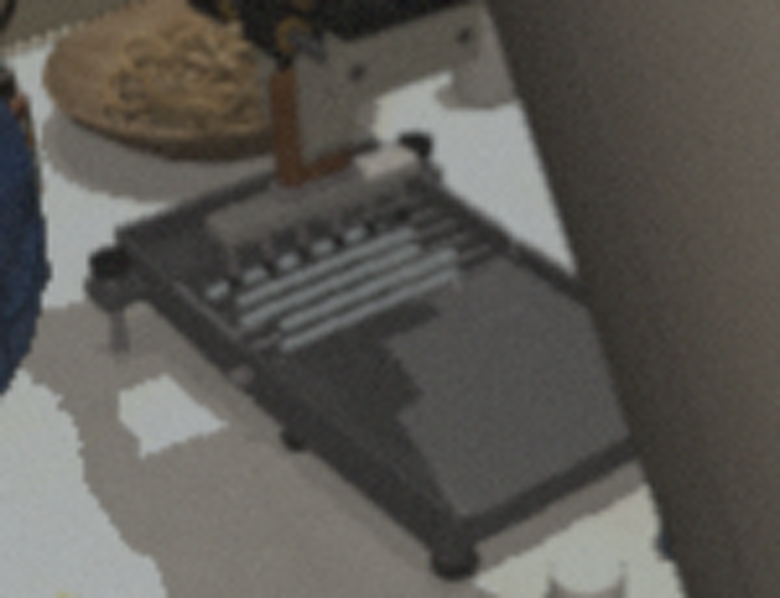

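Four rods are down and the fifth is just ahead of the tines at flute 5.

Emit:
jog_arm(
  motion=[
    [[0, -0.1, 2], 0, -1],
    [[0, -0.1, 2], 0, -1],
    [[0, -0.1, 2], 0, -1],
    [[0, -0.1, 2], 0, -1],
    [[0, -0.1, 2], 0, -1],
    [[0, -0.1, 2], 0, -1],
    [[0, -0.2, 2], 0, -1],
  ],
)

```text
t: 21.75
tcp_pos: [630.9, -59.8, 114.7]
tool_rot: [-1.176, 1.259, -1.259]
ft_force: [-0.4, -0.6, -2.1]
gripper_width: 13.8
```

```bash
python3 look.py pics/k8.png
```

```text
21.75 [630.9  -59.77 114.69] -0.0678 [73.   0.3] [-0.36 -0.56 -2.11] ridgez 113.63
```

View pics/k8.png

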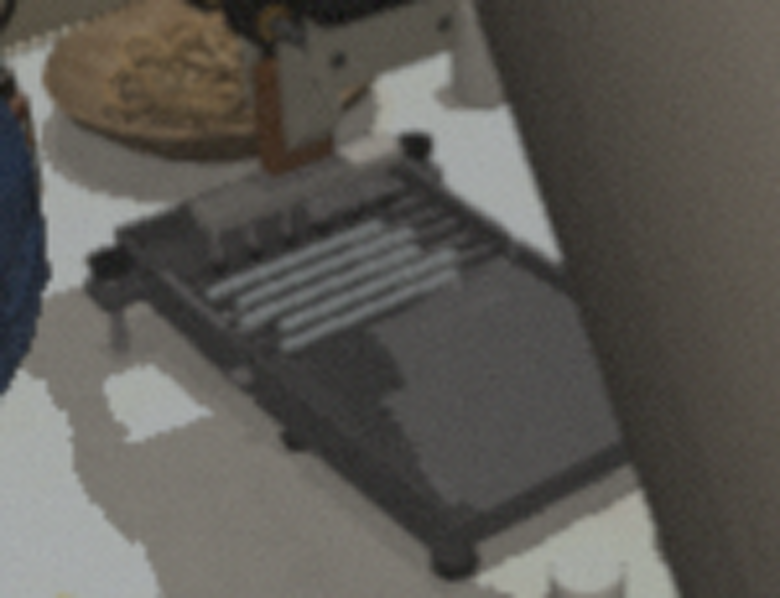

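All five rods lie in flutes 1 to 5. I'll lift the rake clear and inspect.

Emit:
jog_arm(
  motion=[
    [[0, -3, 0], 0, -1],
    [[0, -15, 0], 0, -1],
    [[0, -25, 0], 0, -1],
    [[0, -27, 0], 0, -1],
    [[0, 0, 0], 0, -1],
  ],
)

```text
t: 22.3
tcp_pos: [632.7, -60.1, 189.1]
tool_rot: [-1.172, 1.252, -1.264]
ft_force: [1.2, 0.6, -0.8]
gripper_width: 14.3
```

```bash
python3 look.py pics/k9.png; python3 -c "
from h import *
plan([502.8,-350.9,185],-0.239,8)"
```

```text
22.3 [632.67 -60.12 189.13] -0.0677 [74.8  0.1] [ 1.24  0.56 -0.84] ridgez 113.74
[[37.4, 0.2, -13.6], np.float64(0.0214)]
[[37.7, 0.2, -12.8], np.float64(0.0214)]
[[37.9, 0.2, -12.0], np.float64(0.0214)]
[[38.2, 0.2, -11.2], np.float64(0.0214)]
[[38.4, 0.2, -10.4], np.float64(0.0214)]
[[38.6, 0.2, -9.5], np.float64(0.0214)]
[[38.8, 0.2, -8.7], np.float64(0.0214)]
[[39.0, 0.2, -7.9], np.float64(0.0214)]
```

View pics/k9.png

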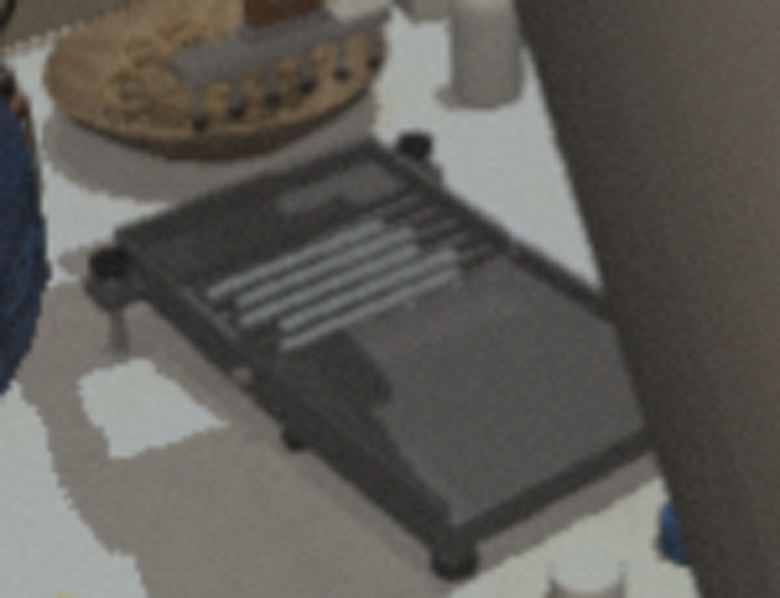

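Five separate parallel rods lie in flutes 1 to 5. Now the rake goes back to its rest.

Emit:
jog_arm(
  motion=[
    [[37.4, 0, -13.6], 0.0214, -1],
    [[37.7, 0, -12.8], 0.0214, -1],
    [[37.9, 0, -12], 0.0214, -1],
    [[38.2, 0, -11.2], 0.0214, -1],
    [[38.4, 0, -10.4], 0.0214, -1],
    [[38.6, 0, -9.5], 0.0214, -1],
    [[38.8, 0, -8.7], 0.0214, -1],
    [[39, 0, -7.9], 0.0214, -1],
  ],
)

```text
t: 23.15
tcp_pos: [500.4, -351.6, 183.0]
tool_rot: [-1.086, 1.386, -1.381]
ft_force: [0.0, -0.5, -1.2]
gripper_width: 13.6
```

Emit:
jog_arm(
  motion=[
    [[0, 0, 0], 0, -1],
    [[0, 0, 0], 0, -1],
    [[0, 0, 0], 0, -1],
  ],
)

```text
t: 23.45
tcp_pos: [501.8, -349.6, 183.7]
tool_rot: [-1.087, 1.384, -1.381]
ft_force: [0.3, -0.2, -1.5]
gripper_width: 13.7
```

```bash
python3 -c "
from h import *
s,p,R,a=pose(); print(s['t'],p,a,s['ft_force'])
plan([502.75,-350.9,79.5],-0.239,4)
d=cam('top')['color']; cv2.imwrite('pics/t9.png',cv2.resize(d[125:245,180:300],None,fx=5,fy=5,interpolation=cv2.INTER_CUBIC))
"
```

```text
23.45 [ 501.83767731 -349.55423744  183.72666877] -0.23826664073655068 [ 0.26854768 -0.20150558 -1.45891312]
[[0.3, 26.1, 0.3], np.float64(0.0002)]
[[0.3, 26.1, 0.3], np.float64(0.0002)]
[[0.3, 26.1, 0.3], np.float64(0.0002)]
[[0.3, 26.1, 0.3], np.float64(0.0002)]
```

View pics/t9.png

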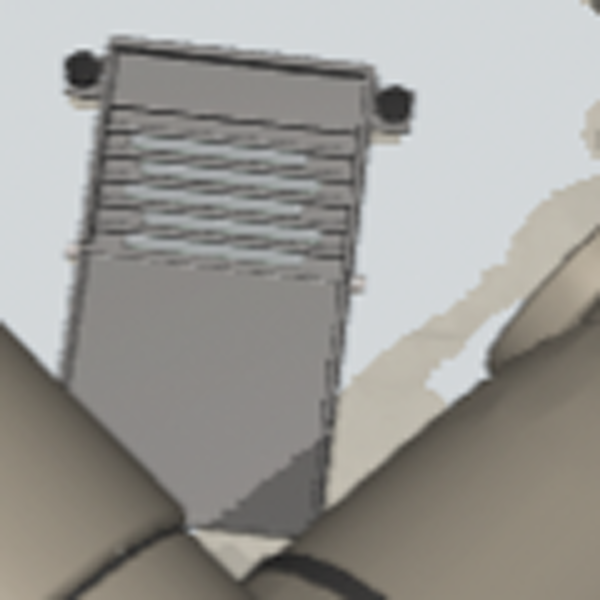

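The top view confirms five parallel rods in flutes 1 to 5. I'll lower the rake to just above the rest and check x and y.

Emit:
jog_arm(
  motion=[
    [[0.7, 25, 0.6], 0, -1],
    [[0.4, 25, 0.4], 0, -1],
    [[0, 10, 0.2], 0, -1],
    [[0, 7, 0], 0, -1],
    [[0, 0, 0], 0, -1],
    [[0, 0, 0], 0, -1],
  ],
)

```text
t: 24.1
tcp_pos: [503.3, -352.2, 118.7]
tool_rot: [-1.087, 1.381, -1.384]
ft_force: [0.2, 0.4, -1.4]
gripper_width: 13.9
```

```bash
python3 -c "
from h import *
s,p,R,a=pose(); print(s['t'],p,a,s['ft_force'],R[:,1])
plan([502.75,-350.9,79.5],-0.239,1)
"
```

```text
24.1 [ 503.32972492 -352.20358265  118.68196338] -0.23854383385329966 [ 0.17774739  0.37667627 -1.4471836 ] [ 0.00116692 -0.00110582 -0.99999871]
[[-1.1, 39.2, -0.9], np.float64(0.0005)]
```

Emit:
jog_arm(
  motion=[
    [[0, 4, 0], 0, -1],
    [[0, 0, 0], 0, -1],
    [[0, 0, 0], 0, -1],
  ],
)

```text
t: 24.4
tcp_pos: [502.8, -352.2, 114.0]
tool_rot: [-1.086, 1.383, -1.384]
ft_force: [0.5, -0.1, -1.3]
gripper_width: 13.7
```

```bash
python3 -c "
from h import *
s,p,R,a=pose(); print(s['t'],p,a,s['ft_force'],R[:,1])
plan([502.75,-350.9,79.5],-0.239,1)
"
```

```text
24.4 [ 502.7728869  -352.20658769  114.02815145] -0.2391359425216993 [ 0.52085449 -0.06280009 -1.33023381] [ 3.23646502e-04 -3.53593782e-04 -9.99999885e-01]
[[-1.3, 34.5, -0.3], np.float64(-0.0001)]
```

Emit:
jog_arm(
  motion=[
    [[-1.3, 3, -0.3], 0, -1],
    [[0, 2, 0], 0, -1],
    [[0, 0, 0], 0, -1],
    [[0, 0, 0], 0, -1],
  ],
)

```text
t: 24.8
tcp_pos: [502.7, -350.7, 108.7]
tool_rot: [-1.087, 1.383, -1.383]
ft_force: [0.1, -0.6, -1.2]
gripper_width: 13.9
```

Emit:
jog_arm(
  motion=[
    [[0, 2, 0], 0, -1],
    [[0, 1, 0], 0, -1],
    [[0, 1, 0], 0, -1],
    [[0, 1, 0], 0, -1],
    [[0, 0, 0], 0, -1],
  ],
)

```text
t: 25.3
tcp_pos: [502.7, -350.7, 103.6]
tool_rot: [-1.087, 1.383, -1.383]
ft_force: [0.1, -0.4, -2.5]
gripper_width: 13.9
```

The tips are in the trough without contact, so I continue down.

Emit:
jog_arm(
  motion=[
    [[0, 3, 0], 0, -1],
    [[0, 4, 0], 0, -1],
    [[0, 4, 0], 0, -1],
    [[0, 4, 0], 0, -1],
    [[0, 3, 0], 0, -1],
    [[0, 2, 0], 0, -1],
    [[0, 0, 0], 0, -1],
  ],
)

```text
t: 26.0
tcp_pos: [502.9, -350.8, 83.4]
tool_rot: [-1.086, 1.383, -1.383]
ft_force: [2.5, -1.0, -2.8]
gripper_width: 13.9
```

Emit:
jog_arm(
  motion=[
    [[0, 1, 0], 0, -1],
    [[0, 1, 0], 0, -1],
    [[0, 0.5, 0], 0, -1],
    [[0, 0, 0], 0, -1],
  ],
)

```text
t: 26.4
tcp_pos: [502.9, -350.8, 81.3]
tool_rot: [-1.086, 1.383, -1.383]
ft_force: [2.9, -1.1, -1.8]
gripper_width: 13.7
```

Emit:
jog_arm(
  motion=[
    [[0, 0.6, 0], 0, -1],
    [[0, 0.6, 0], 0, -1],
    [[0, 0.4, 0], 0, -1],
    [[0, 0, 0], 0, -1],
  ],
)

```text
t: 26.8
tcp_pos: [502.8, -350.8, 79.6]
tool_rot: [-1.086, 1.383, -1.383]
ft_force: [2.7, -1.6, -1.6]
gripper_width: 14.0
```

Emit:
jog_arm(
  motion=[
    [[0, 0.4, 0], 0, -1],
    [[0, 0, 0], 0, -1],
  ],
)

```text
t: 27.0
tcp_pos: [502.9, -350.8, 79.5]
tool_rot: [-1.086, 1.383, -1.383]
ft_force: [2.2, 0.3, 1.4]
gripper_width: 13.9
```

Seated: z matches the pick-up height and the weight is now carried. I'll release to an opening of about 32 mm.

Emit:
jog_arm(
  motion=[
    [[0, 0, 0], 0, -0.8],
    [[0, 0, 0], 0, -0.6],
    [[0, 0, 0], 0, -0.35],
    [[0, 0, 0], 0, -0.3],
    [[0, 0, 0], 0, -0.3],
  ],
)

```text
t: 27.5
tcp_pos: [502.5, -350.6, 79.0]
tool_rot: [-1.087, 1.384, -1.382]
ft_force: [0.1, 0.4, 0.6]
gripper_width: 31.7
```

Emit:
jog_arm(
  motion=[
    [[0, -5, 0], 0, -0.3],
    [[0, -15, 0], 0, -0.3],
    [[0, -30, 0], 0, -0.3],
    [[0, -30, 0], 0, -0.3],
    [[0, -30, 0], 0, -0.3],
    [[0, -20, 0], 0, -0.3],
    [[0, 0, 0], 0, -0.3],
  ],
)

```text
t: 28.2
tcp_pos: [503.9, -351.7, 213.1]
tool_rot: [-1.085, 1.377, -1.389]
ft_force: [-0.1, -0.2, 0.3]
gripper_width: 32.4
```

Now I move the arm back towards its start, out of view, and check.

Emit:
jog_arm(
  motion=[
    [[30, -3, -25], 0.1, -0.3],
    [[30, -3, -25], 0.1, -0.3],
    [[30, -3, -25], 0.1, -0.3],
    [[30, 0, -20], 0.1, -0.3],
    [[30, 0, -20], 0.1, -0.3],
    [[30, 0, -20], 0.1, -0.3],
    [[30, 0, -10], 0.1, -0.3],
    [[0, 0, 0], 0, -0.3],
  ],
)

```text
t: 29.0
tcp_pos: [268.7, -460.3, 217.4]
tool_rot: [-0.604, 1.865, -1.862]
ft_force: [0.2, 0.4, 0.6]
gripper_width: 32.0
```

```bash
python3 -c "
from h import *
s,p,R,a=pose(); print(s['t'],p,a,s['ft_force'])
d=cam('top'); im=d['color']; cv2.imwrite('pics/e1.png',cv2.resize(im[125:240,180:370],None,fx=4.2,fy=4.2,interpolation=cv2.INTER_CUBIC))
e=cam('scene')['color']; cv2.imwrite('pics/e2.png',e)
cv2.imwrite('pics/e3.png',cv2.resize(im[180:230,295:365],None,fx=10,fy=10,interpolation=cv2.INTER_CUBIC))
cv2.imwrite('pics/e4.png',im)
"
```

```text
29.0 [ 268.72665383 -460.25757499  217.36421369] -0.9450522837843675 [0.2086227  0.43854303 0.61887364]
```

View pics/e1.png

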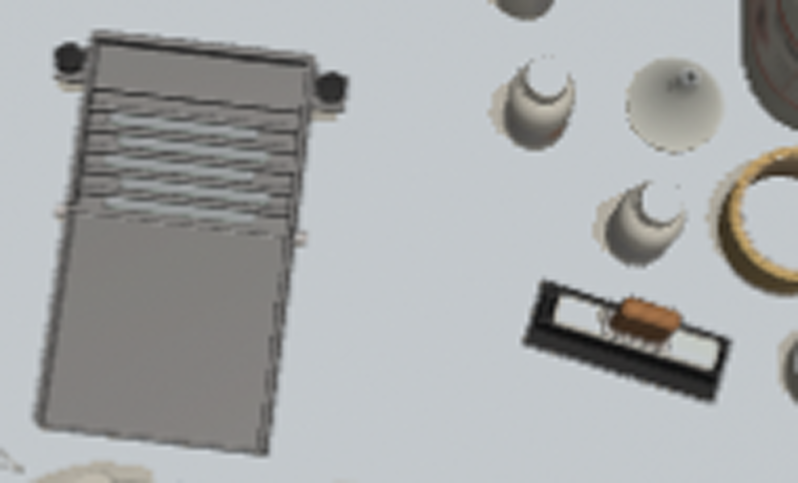

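View pics/e3.png

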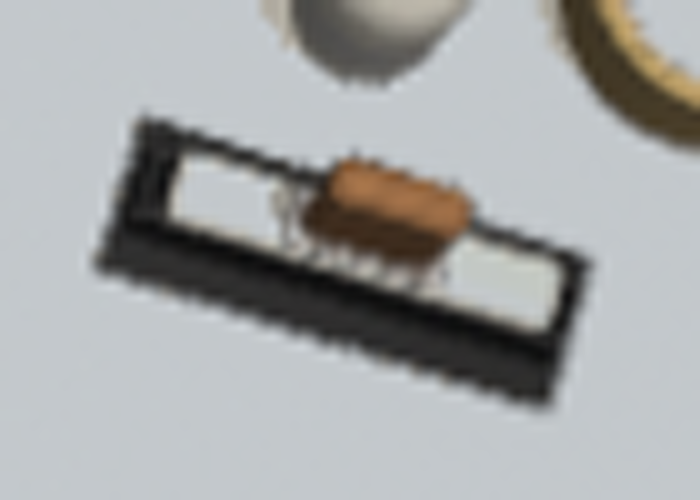

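View pics/e4.png

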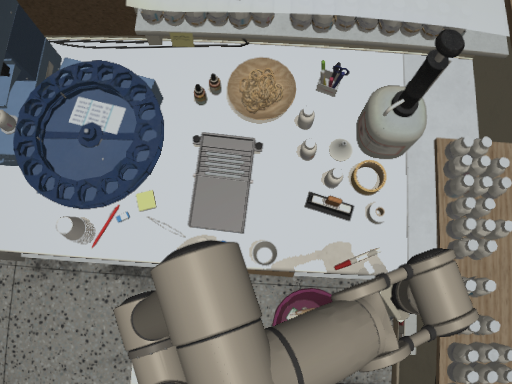

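The rake sits in its rest at (330,203), as at the start, and the five rods lie in separate flutes. The bystanders in view have not moved. I'm handing in.

```bash
python3 -c "
from plant import ctrl
print(ctrl.state()['t'],ctrl.finish_job())"
```

```text
the job is handed in; nothing more can be done
29.1 None
```

I combed the five rods up the plate, one into each of flutes 1 to 5, set the rake back in its rest, and handed the job in at 29.1 s.

- **Slope:** I felt the tray floor at TCP z ≈ 109.5 mm and the land at ≈ 115.05 mm, which gives about 0.057 rad. The depth image agreed at about 0.06. The combing pass ran about 1 mm above the surface, and I saw no sign of contact with the rack.
- **Contact force:** The heaviest touch on the rack was about 8 N net, on the land. I stepped once more after first contact there, so that was firmer than I meant. The floor touch was about 5 N.
- **Rods:** The last pictures show five parallel rods in separate flutes, with flute 6 and the tray empty. Only the rake's tines touched them.
- **Rake:** It is back at the height it was picked up from and in the same place in the picture. It rubbed the trough walls with about 3 N on the way in.
- **Bystanders:** Everything visible at the end stands where it did. The arm hid the two screw caps in the last top view, so I did not confirm them, but no move came near them.

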